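# Hold a seal stone against the jaw of a carving bed

## Task

Turn the brass keeper on the seal-carving bed a quarter turn counter-clockwise until it clicks open, then stand the tall square seal stone squarely on the bed, in front of the middle of the sprung jaw, and push it straight and gently against the jaw until the jaw's pointer is midway between its two ribs (about 10 N), never ramming the jaw to its back stop. Keep the push steady for a couple of seconds and finish while still holding it there, as a third hand for the carver who will clamp it; do not let go, and leave everything else on the table where it is.

Things in the scene. Friction and masses are not known exactly. Their poses are not given: they have to be found in the camera images.
- bed: wooden seal-carving bed fixed to the table: base 230 (its x) x 190 (its y) x 22 thick, stone stands on its top face 22 above the table. Origin at the centre of its underside; its x axis points from the open end, towards the jaw (roughly away from the robot). A fixed spring housing (22 x 70, top at 68) stands at x = 88 to 110.
- jaw (a joint): travel of the sprung jaw along the bed's +x in m: 0 at rest, back stop at 0.024. Spring force rises from zero by 0.83 N per mm: 10 N at 0.012. A steel pointer on the jaw's +y side moves with it past two ribs 24 long on the bed; it lies over the ribs at 0.008 and 0.016, midway between them at 0.012.
- jaw_face (a point): on the jaw's front face (which looks to the bed's -x), on the bed's centre line, 57 above the table, the height of the middle of a stone standing on the bed. At rest it lies at bed x = 18, y = 0. It moves with the jaw. The jaw is 54 wide (bed y) and 18 thick, top at 71 above the table, faced with 2 of cork, against which the stone is pressed.
- keeper (a joint): angle of the keeper in rad, positive counter-clockwise seen from above: 0 closed (bar along bed +y, across the place of the stone), 1.5 open (bar along bed -x), stop at 1.6. An over-centre spring detent (about 0.15 N m at most) drives it back to 0 below 0.75 and on to 1.5 above.
- keeper_grip (a point): centre of the keeper's thumb blade, on its pivot axis (bed x = -15, y = -70), 71 above the table. The brass blade is 12 thick, 42 long, stands from 58 to 84 above the table, and is lined up with the bar (along bed y when closed) and turns with it. The bar, 12 wide, reaches 100 from the pivot at 43 to 53 above the table. The point's y axis points along the bar.
- stone_center (a point): centre of the tall square seal stone: 32 x 32, 70 tall, about 190 g, standing upright on the table; this point is 35 above its underside. Its x and y axes are square to its sides; any of its four sides may face the jaw.
- stone: the same tall square stone; origin at the centre of its underside.
- round_stone: round seal stone, bystander: upright cylinder 32 across, 50 tall, same stone as the tall one; origin at its underside
- short_stone: short square seal stone, bystander: 32 x 32, 34 tall, same stone as the tall one; origin at its underside
- graver: engraving tool with wooden handle, 150 long, lying flat, bystander; origin at its underside
- paperweight: dark steel bar 30 x 140 x 16 lying flat, bystander; origin at its underside
- dish: small white dish, 90 across, 18 tall, bystander; origin at its underside
Things that resemble listed ones, but are neither listed nor needed, are in the scene too. Leave any brown look-alike of the stone alone.

How it is judged (in metres and radians):
On the way, in this order (a step that is already met when the one before it is completed fails the run):
1. the keeper has clicked over and stands open (value of joint keeper above 1.25 rad), for 0.3 s.
2. the tall stone stands on the bed and is pressed against the jaw within the band for 1.5 s (value of joint keeper above 1.25 rad and value of joint jaw between 0.007 and 0.017 m and contact force between stone and jaw between 5 and 15 N and y of stone_center in the frame of bed between -0.012 and 0.012 m and z of stone_center in the frame of bed between 0.052 and 0.062 m and angle between stone_center's own z axis and vertical below 0.1 rad and (angle between the x axis of stone_center and the x axis of bed, either way round below 0.14 rad or angle between the y axis of stone_center and the x axis of bed, either way round below 0.14 rad) and contact force between any of the fingers, the arm and stone above 1 N and linear speed of stone below 0.02 m/s), for 1.5 s.
At the end, for the whole second after the job is handed in: Robot still pushing: keeper open (over 1.25 rad); tall stone on the bed (centre 52-62 mm up), touched by the robot, at rest, upright (0.1 rad), square to the bed (0.14 rad), within 12 mm of its centre line, pressing the jaw with 5-15 N, jaw 7-17 mm back (all of step 2); the arm keeps its last pose, push and grip.
It fails at once if the jaw is rammed to its back stop (value of joint jaw above 0.023 m).
It fails at once if another thing on the table is moved by over 30 mm (distance of any of round_stone, short_stone, graver, paperweight, dish from where it was at the start of the episode above 0.03 m).
It also fails if it takes over 64 s, if anything falls off the work surface, if the arm or the gripper's body presses on something with over 40 N, if the wrist force passes 120 N, or if a joint passes its speed limit or range.

## Robot

A 6-joint arm with a two-finger parallel gripper is mounted at the origin on the work surface. World frame = base frame: x ahead of the robot, y to its left, z up, the work surface at z = 0. Lengths are in mm, angles in rad, forces in N, time in s.
With the tool pointing down it reaches from about 325 to 900 mm from the base axis. Payload 6.1 kg.
Tool frame: the origin (TCP) lies at the very end of the fingers, on their centre line; the grasp point (between the pads) lies 19 mm behind it (env.grip_point_offset is the distance from the TCP to the grasp point, in mm); x points along the fingers, y is the direction in which the jaws open and shut, and the axes are right-handed (so a half turn about x gives the same grasp; the last joint's range is limited). The gripper opens to 87 mm and grips with 3 to 60 N. Pads are 19 mm wide; open, the fingers measure 117 mm over their backs; the gripper's body (75 mm by 190 mm) begins 51 mm behind the grasp point.
Start: joints at [-1.286, 0.22, 1.526, -0, 1.395, -0.126], TCP at [249.582, -572.996, 197.638] pointing down, gripper open.
Joint ranges: [-2.98, 2.98], [-0.91, 2.08], [0.09, 2.57], [-1.24, 4.39], [0.2, 2.65], [-2.68, 2.68]. Speed limits (rad/s): [2.57, 2.57, 3.01, 3.14, 3.14, 3.14].

## Interface

Orientations are given as [roll, pitch, yaw] about the fixed x, y, z axes, in that order (R = Rz(yaw) Ry(pitch) Rx(roll)).
In Python, from workcell import env, camera, camera_info, job_done gives the robot as it stands.
- The arm moves only by the tool send_rows, never from a script. Its argument "increments" is a list of rows, each an object with "xyz": the shift along the tool's x, y, z in units of 30 mm (1.0 is 30 mm), a list of three; "spin": the turn about the tool's x in degrees; "fingers": the opening in per cent of the stroke, from 0 (shut) to 100 (fully open). In form: [{"xyz": [tx, ty, tz], "spin": spin, "fingers": fingers}, ...]. A call has 1 to 12 rows; each row shifts and turns the commanded pose from where the row before left it, along the tool's axes as they then stand; what a row does not reach is not made up. A row lasts 1/8 s, in which the tool goes at most 62.5 mm and 10.7 degrees, less where a joint would pass 70% of its speed; a pose out of reach is approached as far as the arm can. A call is refused whole if a number of a shift passes 1 or a number of a turn 10.7, either way. A call with a gripper value outside its range is refused whole. The fingers move at their own pace and stop on an object; the grip force is fixed at half the most. Time passes only in rows, so rows that do not move let the fingers close. It gives the time, the measured TCP pose, the force and the opening at its end, in the units of the state.
- env.read_state(): the state, without advancing time (a new reading comes with each control period).
- camera(name): name is "scene" or "top" or "wrist"; returns the picture (480x640x3 uint8, red, green, blue); there is no depth.
- camera_info(name): a dict with "mtx" (3x3 intrinsics, pixels), "rvec" (rotation vector, rad) and "tvec" (3), from world to camera coordinates, as OpenCV has them. Camera axes: x right, y down, z forward; pixel columns grow to the right and rows downward; lengths in mm; the calibration is good to about 2 mm. A picture is of the moment at which its call begins: read the wrist's pose just before it. camera_info takes no time and is no camera call; for the wrist camera it gives the pose at the moment of the call.
- job_done(): hands the job in, once; it reports no verdict.
The state is a dict: "clock": time; "joint_pos": joint angles; "dq": joint speeds; "effort": joint torques, N m; "ee_pos": TCP position; "eef_rot": TCP orientation; "ft_force": force on the tool from outside, world axes, zero at the start; "moment": the same for the moment, N m; "gripper_width": finger opening in mm.
Only numpy, scipy, OpenCV 4.12 (cv2) and the standard library are available. Lean on these libraries where they do the work, as an engineer would, in place of code of your own. Each camera call takes 0.05 s, during which the arm holds its last target. There are 200 camera calls.

## Working session

There is one attempt and no reset: what is moved stays moved. The work goes in short steps, Python scripts to look and compute and a tool call to move; the robot and the scene stay as the last step left them, time stands still between calls to the robot, and variables do not carry over. Pictures are saved under pics/ and viewed, about 8 in all and at most 12, crops included, and the job is handed in when it is done.

Besides the shell and the picture viewer there is one more tool, called after "Request:" as name([rows], argument=value, ...), one row to a line, values as JSON. send_rows: Moves the arm, as the interface text tells. Its arguments: {"type":"object","properties":{"increments":{"type":"array"}},"required":["increments"]}

```bash
ls; mkdir -p pics
python3 - <<'E'
from workcell import env,camera,camera_info
import cv2
print(env.read_state())
for n in ("scene","top"):
    cv2.imwrite(f"pics/{n}0.png",camera(n)[:,:,::-1]); i=camera_info(n); print(n,i)
E
```

```text
pics
{'clock': 0.0, 'joint_pos': array([-1.28608783e+00,  2.21196792e-01,  1.52765459e+00, -3.36068603e-05,
        1.39471272e+00, -1.26094343e-01]), 'dq': array([ 4.75422032e-04, -6.28809845e-04,  1.63158979e-04, -3.34437759e-04,
       -8.03165938e-04,  1.88460971e-05]), 'effort': array([-3.41881957e-05, -4.94617081e+01, -3.87375069e+01,  6.98661455e-02,
        5.72488073e-02, -1.25919282e-04]), 'ee_pos': array([ 249.3827876 , -572.33339952,  196.53248024]), 'eef_rot': array([-1.68011498,  1.5688246 ,  1.87228644]), 'ft_force': array([ 1.02934064, -0.03450401, -1.26340452]), 'moment': array([ 0.01476523,  0.01113091, -0.00909791]), 'gripper_width': 86.96824469477968}
scene {'mtx': array([[455.15180912,   0.        , 324.54520296],
       [  0.        , 455.15180912, 234.22068782],
       [  0.        ,   0.        ,   1.        ]]), 'rvec': array([ 2.46673312,  0.96116797, -0.27423102]), 'tvec': array([-453.01448322, -247.37315852,  956.89449586])}
top {'mtx': array([[609.2198378 ,   0.        , 312.6062392 ],
       [  0.        , 609.2198378 , 232.13528327],
       [  0.        ,   0.        ,   1.        ]]), 'rvec': array([ 2.17193774, -2.1504532 ,  0.11449875]), 'tvec': array([  45.77546962,  556.78961276, 1180.08537606])}
```

View pics/top0.png

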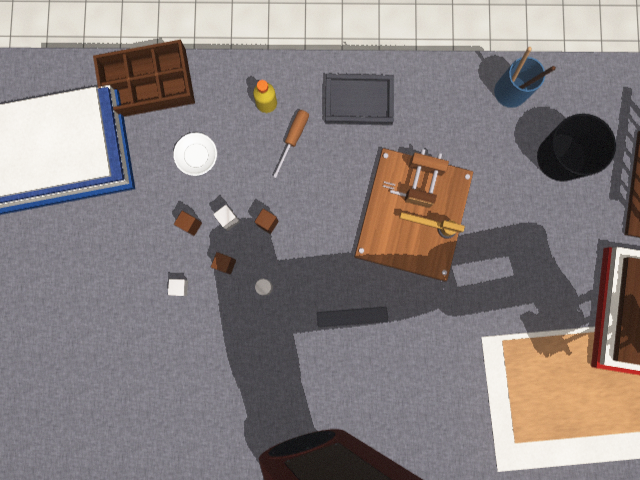

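View pics/scene0.png

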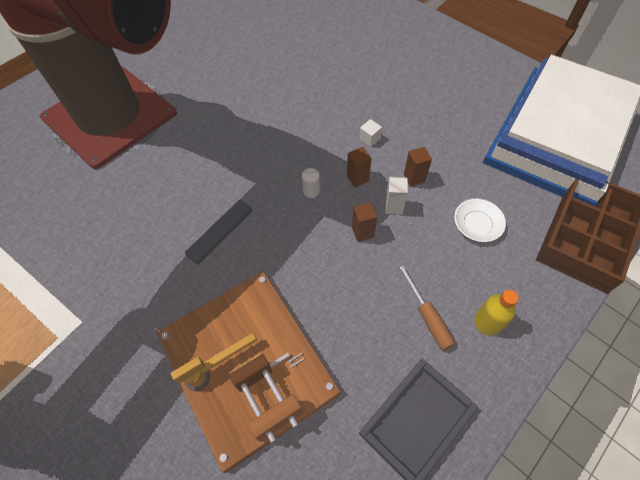

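The top view shows the tall white stone at (224,215) and the short white stone at (176,287). There are four brown look-alikes at (187,222), (265,219), (224,262) and nearby. The bed is around (415,213), with the keeper blade at (452,228) and its bar running to (400,213). Next I'll enlarge the stone and the bed to confirm these.

```bash
cat > h.py <<'E'
import numpy as np, cv2
from workcell import env,camera,camera_info,job_done
def ray(info,px,z):
    """pixels -> world points on plane at height z"""
    px=np.atleast_2d(np.float64(px)); R=cv2.Rodrigues(info["rvec"])[0]; t=np.asarray(info["tvec"]).ravel()
    n=cv2.undistortPoints(px[:,None],info["mtx"],None)[:,0]
    d=np.c_[n,np.ones(len(n))]@R; c=-R.T@t
    return c+d*((z-c[2])/d[:,2])[:,None]
def proj(info,P):
    return cv2.projectPoints(np.float64(P).reshape(-1,3),info["rvec"],info["tvec"],info["mtx"],None)[0][:,0]
E
python3 - <<'E'
from h import *
t=cv2.imread("pics/top0.png"); s=cv2.imread("pics/scene0.png")
a=cv2.resize(t[135:295,345:485],None,fx=3,fy=3,interpolation=cv2.INTER_CUBIC)   #420x480
b=cv2.resize(t[190:240,160:285],None,fx=3,fy=3,interpolation=cv2.INTER_CUBIC) #375x150
c=cv2.resize(s[140:250,335:445],None,fx=3,fy=3,interpolation=cv2.INTER_CUBIC) #330x330
o=np.zeros((480,800,3),np.uint8); o[:480,:420]=a; o[:150,422:797]=b; o[150:480,422:752]=c
cv2.imwrite("pics/crop1.png",o)
it=camera_info("top"); R=cv2.Rodrigues(it["rvec"])[0]; print("cam",-R.T@it["tvec"])
g=t.min(2)
for nm,(x0,x1,y0,y1),z in (("tall",(205,245,195,232),70),("short",(160,195,270,300),34)):
    for th in (120,150,180,200):
        m=np.zeros_like(g); m[y0:y1,x0:x1]=(g[y0:y1,x0:x1]>th)*255
        cs=cv2.findContours(m,0,2)[0]; 
        if not cs: continue
        c=max(cs,key=cv2.contourArea)[:,0]
        r=cv2.minAreaRect(np.float32(ray(it,c,z)[:,:2])); print(nm,th,np.round(r[0],1),np.round(r[1],1),round(r[2],1))
E
```

```text
cam [ 421.39195149   43.63420815 1235.00463172]
tall 120 [588.1 221.9] [70.4 75.7] 1.3
tall 150 [582.  221.9] [34.9 31.8] 40.6
tall 180 [582.7 222.8] [30.9 30.8] 38.0
tall 200 [582.6 222.7] [30.1 29.8] 39.0
short 120 [449.9 317.1] [56.9 68.4] 0.6
short 150 [444.9 318.9] [31.3 31.5] 0.6
short 180 [443.9 318.9] [29.4 31.2] 0.6
short 200 [443.9 319.5] [29.4 29.8] 0.6
```

View pics/crop1.png

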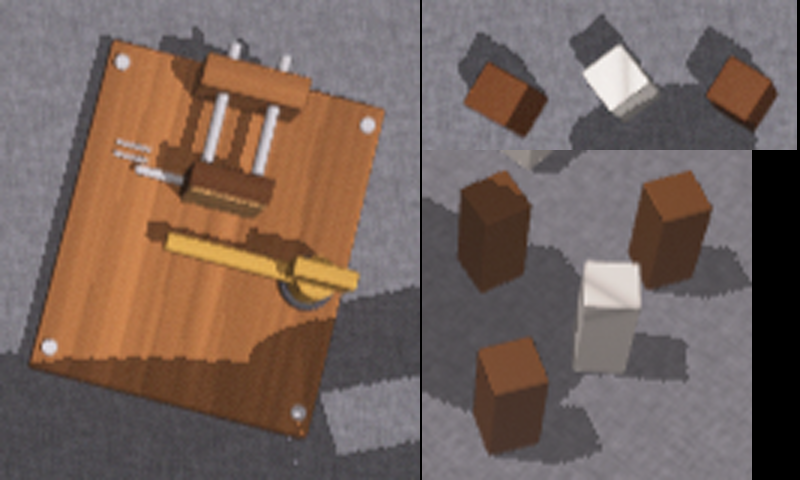

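The crop confirms it. The tall white stone's top is at top-view pixel (226,216), and it is clearly taller than the short one. The three or more brown blocks are look-alikes and stay where they are. The bed corners in the crop are (113,39), (384,108), (305,437) and (31,367), and the keeper is closed.

Run:
```python
from h import *
it=camera_info("top"); isc=camera_info("scene")
f=lambda p:(np.float64(p)+.5)/3-.5+[345,135]
C=ray(it,f([(113,39),(384,108),(305,437),(31,367)]),22)[:,:2]
S=ray(it,f([(122,62),(368,125),(298,412),(50,347)]),22)[:,:2]
for P in (C,S):
    d=[np.linalg.norm(P[i]-P[(i+1)%4]) for i in range(4)]
    print(np.round(P,1).tolist(),np.round(d,1),"ctr",P.mean(0).round(1))
    # +x axis from bottom edge to top edge
    v=(P[0]+P[1]-P[2]-P[3]); w=(P[0]+P[3]-P[1]-P[2]); print("yaw x",np.degrees(np.arctan2(v[1],v[0])),"yaw from y",np.degrees(np.arctan2(w[1],w[0]))-90)
c=S.mean(0); c=(C.mean(0)+S.mean(0))/2
P=np.r_[C,S]
v=(C[0]+C[1]-C[2]-C[3])+(S[0]+S[1]-S[2]-S[3]);a=np.arctan2(v[1],v[0])
W=lambda x,y:c+[x*np.cos(a)-y*np.sin(a),x*np.sin(a)+y*np.cos(a)]
k=W(-15,-70);print("keeper",k)
# keeper blade by yellow mask in both views -> check
for n,i in(("top",it),("scene",isc)):
    im=cv2.imread(f"pics/{n}0.png"); h=cv2.cvtColor(im,cv2.COLOR_BGR2HSV)
    m=cv2.inRange(h,(17,110,90),(32,255,255)); cs=[q for q in cv2.findContours(m,0,2)[0] if cv2.contourArea(q)>40]
    for q in cs: print(n,cv2.boundingRect(q),cv2.contourArea(q))
    print("pred blade top ends",proj(i,[[*W(-15,-91),84],[*W(-15,-49),84]]).round(1).tolist(),"bar end",proj(i,[[*W(-15,30),53]]).round(1).tolist(), "jaw top front",proj(i,[[*W(18,-27),71],[*W(18,27),71]]).round(1).tolist(),"corners",proj(i,[[*W(x,y),22] for x in(-115,115) for y in(-95,95)]).round(1).tolist())
    print("stone top ctr",proj(i,[582.5,222.5,70]).round(1), "base",proj(i,[582.5,222.5,0]).round(1))
s=cv2.imread("pics/scene0.png")
cv2.imwrite("pics/crop2.png",cv2.resize(s[265:475,145:345],None,fx=2.8,fy=2.8,interpolation=cv2.INTER_CUBIC))
```

```text
[[731.6, -88.7], [685.6, -271.3], [463.7, -214.9], [508.3, -33.7]] [188.3 229.  186.6 230. ] ctr [ 597.3 -152.1]
yaw x -14.045882927791963 yaw from y -13.974610392116631
[[715.7, -94.7], [673.9, -260.3], [480.2, -210.5], [521.7, -46.3]] [170.7 200.  169.4 200. ] ctr [ 597.9 -152.9]
yaw x -14.21964034809644 yaw from y -14.19559508499458
keeper [ 565.95492892 -216.75096463]
top (400, 212, 65, 24) 413.0
top (253, 83, 24, 30) 415.5
pred blade top ends [[464.3, 228.1], [442.7, 222.6]] bar end [[400.1, 214.4]] jaw top front [[434.2, 204.2], [407.0, 197.2]] corners [[447.2, 280.8], [354.3, 256.5], [473.4, 170.5], [382.2, 147.3]]
stone top ctr [[224.  215.6]] base [[229.1 220.3]]
scene (171, 333, 85, 54) 1047.5
scene (475, 294, 41, 41) 1001.5
pred blade top ends [[171.3, 377.4], [200.0, 360.0]] bar end [[254.7, 335.6]] jaw top front [[227.6, 373.9], [262.3, 352.2]] corners [[155.0, 332.3], [262.9, 270.5], [222.4, 473.8], [341.3, 392.0]]
stone top ctr [[397.9 184.4]] base [[393.  207.1]]
```

View pics/crop2.png

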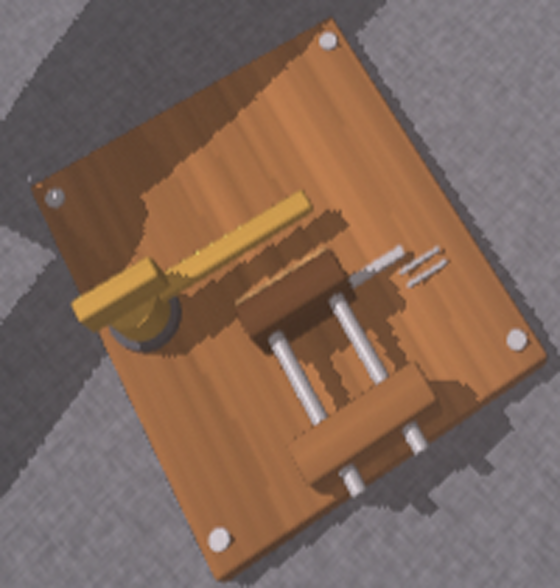

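```bash
cat >> h.py <<'E'
from scipy.spatial.transform import Rotation as Ro
def tool():
    s=env.read_state(); R=Ro.from_euler("xyz",s["eef_rot"]).as_matrix(); return s,R,np.degrees(np.arctan2(R[1,1],R[0,1]))
def plan(p,spin=0.):
    """shift to world point p in units of 30 mm along tool axes, after a spin of so many degrees"""
    s,R,h=tool(); R=R@Ro.from_euler("x",spin,degrees=True).as_matrix()
    d=R.T@(np.asarray(p,float)-s["ee_pos"])/30
    print("t",round(s["clock"],2),"pos",s["ee_pos"].round(1),"head",round(h,2),"F",s["ft_force"].round(1),"w",round(s["gripper_width"],1),"q6",s["joint_pos"][5].round(2),"| after spin",spin,"shift",d.round(3))
    return d
BC=np.array([597.6,-152.5]); BA=np.radians(-14.1)
def bed(x,y): return BC+[x*np.cos(BA)-y*np.sin(BA),x*np.sin(BA)+y*np.cos(BA)]
def tobed(p): d=np.asarray(p)[:2]-BC; return np.array([d@[np.cos(BA),np.sin(BA)],d@[-np.sin(BA),np.cos(BA)]])
E
python3 - <<'E'
from h import *
s,R,h=tool(); print(R.round(3),h)
k=bed(-15,-70)
# heading needed for keeper: bed x (-14.1) or 165.9
for t in(-14.1,165.9): 
    d=(h-t+180)%360-180; print("heading",t,"spin",d); plan([*k,150],d)
it=camera_info("top"); im=cv2.imread("pics/top0.png"); 
for p in ((187,222),(265,219),(224,262)): print(ray(it,p,60).round())
E
```

```text
[[-0.001  0.399 -0.917]
 [ 0.002 -0.917 -0.399]
 [-1.    -0.002 -0.   ]] -66.46245938194936
heading -14.1 spin -52.36245938194935
t 0.1 pos [ 249.4 -572.4  196.7] head -66.46 F [-0.2 -0.4  0.4] w 87.2 q6 -0.13 | after spin -52.36245938194935 shift [  1.569   7.348 -14.069]
heading 165.9 spin 127.63754061805065
t 0.1 pos [ 249.4 -572.4  196.7] head -66.46 F [-0.2 -0.4  0.4] w 87.2 q6 -0.13 | after spin 127.63754061805065 shift [ 1.569 -7.348 14.069]
[[571. 296.  60.]]
[[578. 144.  60.]]
[[493. 222.  60.]]
```

Request:
send_rows([
  {"xyz": [0,0,0],"spin": -10.5,"fingers": 50},
  {"xyz": [0,0,0],"spin": -10.5,"fingers": 50},
  {"xyz": [0,0,0],"spin": -10.5,"fingers": 50},
  {"xyz": [0,0,0],"spin": -10.5,"fingers": 50},
  {"xyz": [0,0,0],"spin": -10.4,"fingers": 50},
  {"xyz": [0.1,0.46,-0.88],"spin": 0,"fingers": 50},
  {"xyz": [0.1,0.46,-0.88],"spin": 0,"fingers": 50},
  {"xyz": [0.1,0.46,-0.88],"spin": 0,"fingers": 50},
  {"xyz": [0.1,0.46,-0.88],"spin": 0,"fingers": 50},
  {"xyz": [0.1,0.46,-0.88],"spin": 0,"fingers": 50},
  {"xyz": [0.1,0.46,-0.88],"spin": 0,"fingers": 50},
  {"xyz": [0.1,0.46,-0.88],"spin": 0,"fingers": 50},
])

```text
clock: 1.6
ee_pos: [388.5, -416.1, 176.0]
eef_rot: [-2.274, 1.57, 2.192]
ft_force: [0.4, 0.2, -0.7]
gripper_width: 43.4
```

Request:
send_rows([
  {"xyz": [0.1,0.46,-0.88],"spin": 0,"fingers": 50},
  {"xyz": [0.1,0.46,-0.88],"spin": 0,"fingers": 50},
  {"xyz": [0.1,0.46,-0.88],"spin": 0,"fingers": 50},
  {"xyz": [0.1,0.46,-0.88],"spin": 0,"fingers": 50},
  {"xyz": [0.1,0.46,-0.88],"spin": 0,"fingers": 50},
  {"xyz": [0.1,0.46,-0.88],"spin": 0,"fingers": 50},
  {"xyz": [0.1,0.46,-0.88],"spin": 0,"fingers": 50},
  {"xyz": [0.1,0.46,-0.88],"spin": 0,"fingers": 50},
  {"xyz": [0,0,0],"spin": 0,"fingers": 50},
  {"xyz": [0,0,0],"spin": 0,"fingers": 50},
])

```text
clock: 2.85
ee_pos: [546.1, -239.3, 152.3]
eef_rot: [-1.392, 1.57, 3.075]
ft_force: [-1.0, -0.1, -0.6]
gripper_width: 43.8
```

Run:
```python
from h import *
plan([*bed(-15,-70),58],0)
w=camera("wrist"); i=camera_info("wrist"); 
P=[[*bed(-15,-91),84],[*bed(-15,-49),84],[*bed(-15,30),53]]
q=proj(i,P); print(q.round())
for u in q: cv2.circle(w,(int(u[0]),int(u[1])),4,(0,255,0),1)
cv2.imwrite("pics/w1.png",w[:,:,::-1])
```

```text
t 2.85 pos [ 546.1 -239.3  152.3] head -14.04 F [-1.  -0.1 -0.6] w 43.8 q6 -0.3 | after spin 0 shift [ 3.141  0.463 -0.892]
[[343. 227.]
 [344. 167.]
 [343.  51.]]
```

View pics/w1.png

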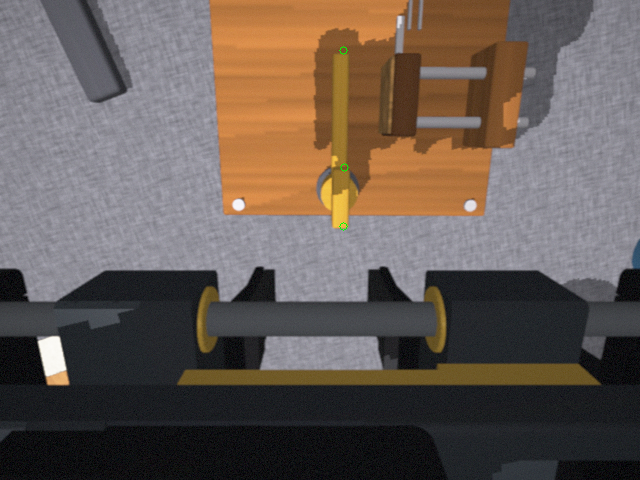

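The wrist view shows the blade at about (341,197), 2 mm off my prediction (343,197) towards bed -x. I'll shift to match, go down and grip.

Request:
send_rows([
  {"xyz": [0,0.4,-0.89],"spin": 0,"fingers": 50},
  {"xyz": [0.5,0,0],"spin": 0,"fingers": 50},
  {"xyz": [0.5,0,0],"spin": 0,"fingers": 50},
  {"xyz": [0.5,0,0],"spin": 0,"fingers": 50},
  {"xyz": [0.5,0,0],"spin": 0,"fingers": 50},
  {"xyz": [0.5,0,0],"spin": 0,"fingers": 50},
  {"xyz": [0.5,0,0],"spin": 0,"fingers": 50},
  {"xyz": [0.06,0,0],"spin": 0,"fingers": 50},
  {"xyz": [0,0,0],"spin": 0,"fingers": 50},
])

```text
clock: 4.03
ee_pos: [564.9, -216.2, 60.9]
eef_rot: [1.347, 1.571, -0.469]
ft_force: [-0.6, -0.7, 0.7]
gripper_width: 43.6
```

Request:
send_rows([
  {"xyz": [0,0,0],"spin": 0,"fingers": 0},
  {"xyz": [0,0,0],"spin": 0,"fingers": 0},
  {"xyz": [0,0,0],"spin": 0,"fingers": 0},
  {"xyz": [0,0,0],"spin": 0,"fingers": 0},
])

```text
clock: 4.53
ee_pos: [564.8, -216.2, 61.0]
eef_rot: [1.375, 1.571, -0.441]
ft_force: [-0.3, 0.8, 0.5]
gripper_width: 11.3
```

Run:
```python
from h import *
plan([*bed(-15,-70),58],0)
print(tobed(env.read_state()["ee_pos"]))
```

```text
t 4.53 pos [ 564.8 -216.2   61. ] head -14.06 F [-0.3  0.8  0.5] w 11.3 q6 -0.25 | after spin 0 shift [0.101 0.042 0.007]
[-16.26770235 -69.78547975]
```

The blade is gripped: opening 11.3 mm, side force under 1 N. Now I'll turn it counter-clockwise, which is negative spin because the tool x points down.

Request:
send_rows([
  {"xyz": [0,0,0],"spin": -8,"fingers": 0},
  {"xyz": [0,0,0],"spin": -8,"fingers": 0},
  {"xyz": [0,0,0],"spin": -8,"fingers": 0},
  {"xyz": [0,0,0],"spin": -8,"fingers": 0},
  {"xyz": [0,0,0],"spin": -8,"fingers": 0},
  {"xyz": [0,0,0],"spin": -8,"fingers": 0},
  {"xyz": [0,0,0],"spin": -8,"fingers": 0},
  {"xyz": [0,0,0],"spin": -8,"fingers": 0},
  {"xyz": [0,0,0],"spin": -8,"fingers": 0},
  {"xyz": [0,0,0],"spin": -8,"fingers": 0},
  {"xyz": [0,0,0],"spin": -6,"fingers": 0},
  {"xyz": [0,0,0],"spin": 0,"fingers": 0},
])

```text
clock: 6.02
ee_pos: [564.7, -216.2, 60.9]
eef_rot: [-2.75, 1.571, -3.066]
ft_force: [-0.4, 0.9, 0.5]
gripper_width: 0.4
```

Request:
send_rows([
  {"xyz": [0,0,0],"spin": 0,"fingers": 0},
  {"xyz": [0,0,0],"spin": 0,"fingers": 0},
  {"xyz": [0,0,0],"spin": 0,"fingers": 60},
  {"xyz": [0,0,0],"spin": 0,"fingers": 60},
  {"xyz": [-0.5,0,0],"spin": 0,"fingers": 60},
  {"xyz": [-0.8,0,0],"spin": 0,"fingers": 60},
  {"xyz": [-0.8,0,0],"spin": 0,"fingers": 60},
  {"xyz": [-0.9,0,0],"spin": 0,"fingers": 60},
  {"xyz": [0,0,0],"spin": 0,"fingers": 60},
])

```text
clock: 7.15
ee_pos: [566.9, -217.3, 154.9]
eef_rot: [-0.182, 1.564, -0.497]
ft_force: [-0.5, 0.6, -0.7]
gripper_width: 51.5
```

Run:
```python
from h import *
for n in("top","scene"):
    t=camera(n)[:,:,::-1]; i=camera_info(n); cv2.imwrite(f"pics/{n}1.png",t)
    h=cv2.cvtColor(t,cv2.COLOR_BGR2HSV); m=cv2.inRange(h,(17,110,60),(32,255,255)); 
    print(n,"pred bar end open",proj(i,[*bed(-115,-70),53]).round(),"closed",proj(i,[*bed(-15,30),53]).round())
    for q in cv2.findContours(m,0,2)[0]:
        if cv2.contourArea(q)>20: print(cv2.boundingRect(q),cv2.contourArea(q))
s,R,h=tool()
h1=39; plan([582.5,222.5,150],h-h1)
c=cv2.imread("pics/scene1.png")[250:480,130:350]
cv2.imwrite("pics/crop3.png",cv2.resize(c,None,fx=2,fy=2))
```

```text
top pred bar end open [[438. 277.]] closed [[400. 214.]]
(400, 212, 51, 24) 263.0
(253, 83, 24, 30) 415.5
scene pred bar end open [[164. 317.]] closed [[255. 336.]]
(79, 344, 53, 27) 49.5
(171, 333, 85, 54) 1031.0
(138, 301, 9, 16) 59.5
(475, 294, 41, 41) 1001.0
(148, 274, 38, 21) 99.0
t 7.25 pos [ 564.9 -216.3  151.2] head 71.93 F [ 0.6 -0.1  0. ] w 52.1 q6 -1.75 | after spin 32.931370303662405 shift [  0.036   9.661 -10.996]
```

View pics/crop3.png

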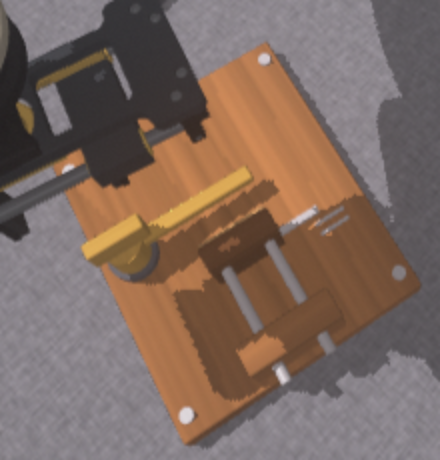

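The keeper hasn't moved: the bar still ends at scene (255,336), and the fingers closed to 0.4 mm on nothing. I'll check where the fingertips really are against the projection.

Run:
```python
from h import *
s,R,h=tool(); print(s["ee_pos"],s["gripper_width"],s["joint_pos"])
for n in("scene","top"):
    i=camera_info(n)
    print(n,"tcp",proj(i,s["ee_pos"]).round(), "tips",[proj(i,s["ee_pos"]+R[:,1]*d).round().tolist() for d in(-26,26)],"grip pt",proj(i,s["ee_pos"]-R[:,0]*19).round())
w=camera("wrist"); i=camera_info("wrist"); Rw=cv2.Rodrigues(i["rvec"])[0]
c=-Rw.T@i["tvec"]; print("wrist cam in tool",(R.T@(c-s["ee_pos"])).round(1),"cam z in tool",(R.T@Rw[2]).round(3))
print("tips in wrist",[proj(i,s["ee_pos"]+R[:,1]*d).round().tolist() for d in(-26,0,26)])
t=cv2.imread("pics/top1.png"); a=cv2.resize(t[130:300,330:500],None,fx=2.8,fy=2.8)
o=np.hstack([a,cv2.resize(w[:,:,::-1],None,fx=.45,fy=.45,interpolation=cv2.INTER_AREA)[:0].reshape(0,288,3)]) if 0 else np.zeros((480,800,3),np.uint8)
o[:476,:476]=a; o[:240,480:800]=cv2.resize(w[:,:,::-1],(320,240)); o[240:480,480:800]=cv2.resize(cv2.imread("pics/scene1.png")[230:390,90:303],(320,240))
cv2.imwrite("pics/crop4.png",o)
```

```text
[ 564.8506532  -216.25803039  151.2448608 ] 52.149563982765486 [-4.95962373e-01  2.07828904e-01  1.62994458e+00 -3.34370796e-06
  1.30299064e+00 -1.75140080e+00]
scene tcp [[170. 354.]] tips [[[150.0, 365.0]], [[190.0, 344.0]]] grip pt [[165. 350.]]
top tcp [[462. 221.]] tips [[[476.0, 226.0]], [[448.0, 217.0]]] grip pt [[464. 220.]]
wrist cam in tool [-1.868e+02  1.000e-01 -7.310e+01] cam z in tool [ 0.966 -0.001  0.258]
tips in wrist [[[273.0, 274.0]], [[321.0, 274.0]], [[369.0, 274.0]]]
```

View pics/crop4.png

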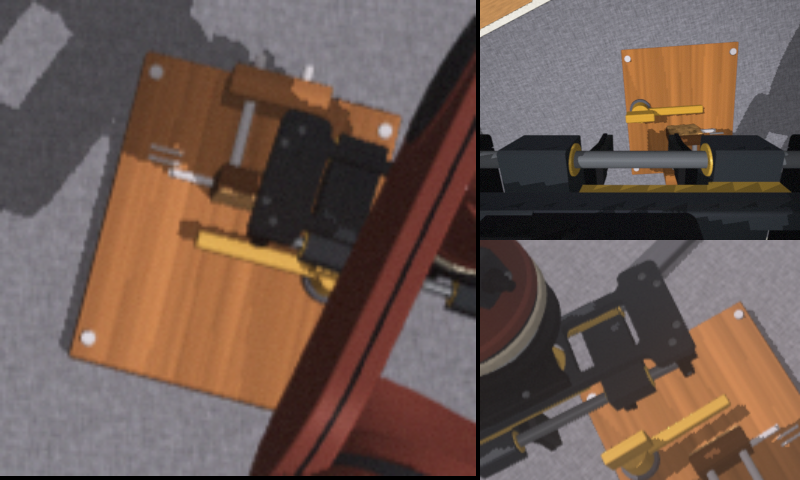

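Run:
```python
from h import *
s,R,h=tool()
w=camera("wrist"); i=camera_info("wrist")
h_=cv2.cvtColor(w,cv2.COLOR_RGB2HSV); m=cv2.inRange(h_,(17,110,60),(32,255,255)); m[262:]=0
for q in cv2.findContours(m,0,2)[0]:
    if cv2.contourArea(q)>50: print(cv2.boundingRect(q),cv2.contourArea(q),cv2.boxPoints(cv2.minAreaRect(q)).round().tolist())
print("pred blade ends, bar end",proj(i,[[*bed(-15,-91),84],[*bed(-15,-49),84],[*bed(-15,30),53]]).round().tolist())
print("pred screws",proj(i,[[*bed(x,y),22] for x in(-100,100) for y in(-85,85)]).round().tolist())
print("tip points at z=84",proj(i,[[*s["ee_pos"][:2],84]]).round(),s["moment"],i["mtx"][0,0],s["joint_pos"])
R0=cv2.Rodrigues(i["rvec"])[0]; print("cam pos",-R0.T@i["tvec"])
```

```text
(291, 206, 156, 42) 3311.0 [[291.0, 206.0], [446.0, 206.0], [446.0, 247.0], [291.0, 247.0]]
pred blade ends, bar end [[292.0, 244.0], [350.0, 240.0], [447.0, 223.0]]
pred screws [[295.0, 122.0], [505.0, 107.0], [314.0, 340.0], [493.0, 329.0]]
tip points at z=84 [[321. 240.]] [-0.00460289 -0.15841644  0.03850097] 370.2258041839842 [-4.95945665e-01  2.08692037e-01  1.63088518e+00 -1.00691474e-05
  1.30292673e+00 -1.75142261e+00]
cam pos [ 495.13522065 -193.35396224  337.47482628]
```

All projections agree that the tool was over the blade, so I'll retry and check at each step.

Request:
send_rows([
  {"xyz": [0.1,0,0],"spin": 10,"fingers": 60},
  {"xyz": [0.1,0,0],"spin": 10,"fingers": 60},
  {"xyz": [0.1,0,0],"spin": 10,"fingers": 60},
  {"xyz": [0.1,0,0],"spin": 10,"fingers": 60},
  {"xyz": [0.1,0,0],"spin": 10,"fingers": 60},
  {"xyz": [0.1,0,0],"spin": 10,"fingers": 60},
  {"xyz": [0.1,0,0],"spin": 10,"fingers": 50},
  {"xyz": [0.1,0,0],"spin": 10,"fingers": 50},
  {"xyz": [0.1,0,0],"spin": 6,"fingers": 50},
  {"xyz": [0.6,0,0],"spin": 0,"fingers": 50},
  {"xyz": [0.6,0,0],"spin": 0,"fingers": 50},
  {"xyz": [0.6,0,0],"spin": 0,"fingers": 50},
])

```text
clock: 8.85
ee_pos: [563.9, -215.7, 67.5]
eef_rot: [-1.813, 1.569, 2.655]
ft_force: [0.1, 0.5, 0.4]
gripper_width: 43.5
```

Request:
send_rows([
  {"xyz": [0.4,0,0],"spin": 0,"fingers": 50},
  {"xyz": [0,0,0],"spin": 0,"fingers": 0},
  {"xyz": [0,0,0],"spin": 0,"fingers": 0},
  {"xyz": [0,0,0],"spin": 0,"fingers": 0},
  {"xyz": [0,0,0],"spin": 0,"fingers": 0},
  {"xyz": [0,0,0],"spin": 0,"fingers": 0},
  {"xyz": [0,0,0],"spin": 0,"fingers": 0},
  {"xyz": [0,0,0],"spin": 0,"fingers": 0},
])

```text
clock: 9.85
ee_pos: [565.7, -216.7, 59.5]
eef_rot: [1.301, 1.568, -0.515]
ft_force: [-1.0, 0.4, 6.6]
gripper_width: 0.7
```

Run:
```python
from h import *
s,R,h=tool(); plan([*bed(-15,-70),58]); print(tobed(s["ee_pos"]),s["moment"])
o=np.zeros((480,800,3),np.uint8)
o[:300,:400]=cv2.resize(camera("wrist")[:,:,::-1],(400,300),interpolation=cv2.INTER_AREA)
sc=camera("scene")[:,:,::-1]; cv2.imwrite("pics/scene2.png",sc)
o[:480,400:800]=cv2.resize(sc[260:420,110:243],(400,480)); cv2.imwrite("pics/crop5.png",o)
i=camera_info("scene"); print(proj(i,s["ee_pos"]))
```

```text
t 9.85 pos [ 565.7 -216.7   59.5] head -14.06 F [-1.   0.4  6.6] w 0.7 q6 -0.25 | after spin 0.0 shift [ 0.05   0.009 -0.002]
[-15.27995943 -70.04443486] [ 0.03703943  0.08003062 -0.03402468]
[[190.60813396 372.77957937]]
```

View pics/crop5.png

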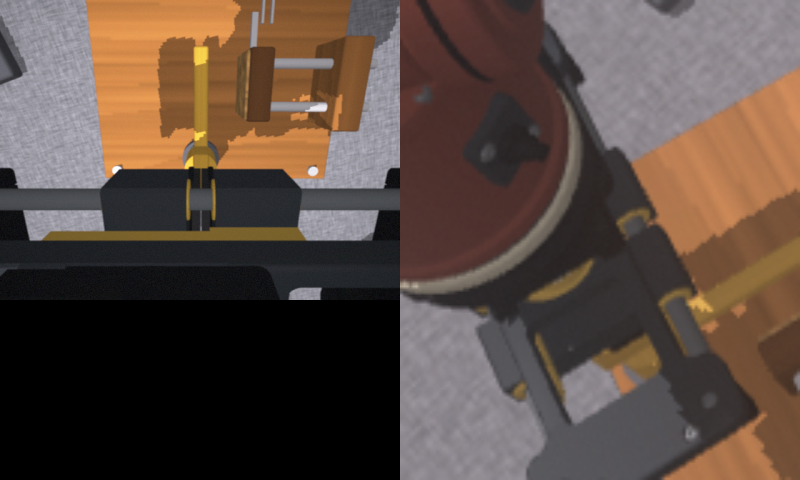

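Run:
```python
from h import *
s,R,h=tool(); i=camera_info("wrist"); print(s["gripper_width"],s["ft_force"])
w=camera("wrist")[:,:,::-1]; cv2.imwrite("pics/w2.png",w)
o=cv2.resize(w[190:390,220:420],(600,600),interpolation=cv2.INTER_CUBIC)
o=np.uint8(255*(o/255.)**.6); cv2.imwrite("pics/crop6.png",o)
P=s["ee_pos"]; f=lambda x,y:(proj(i,P+R@[x,y,0])[0].round(1).tolist())
print("tips at +-6",f(0,-6),f(0,6),"+-0",f(0,0),"blade top +-6 at z84",f(P[2]-84,-6),f(P[2]-84,6))
```

```text
0.558912524905978 [-0.80326963 -0.1097101   5.99796517]
tips at +-6 [313.6, 269.1] [335.8, 269.1] +-0 [324.7, 269.1] blade top +-6 at z84 [312.5, 287.5] [337.8, 287.5]
```

View pics/crop6.png

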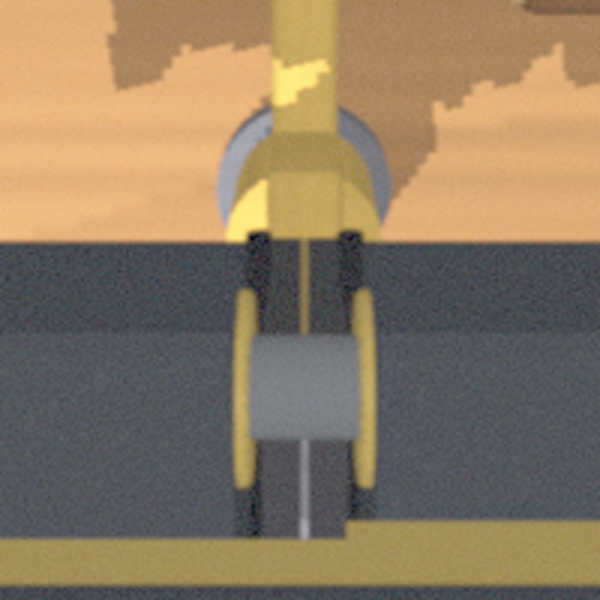

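Fz is 6 N at z ≈ 59.5, so the tips are touching the boss, yet the reported opening is 0.6 mm. As a check, I'll lift 2 mm, twist a little, and see from the mask whether the bar follows.

Request:
send_rows([
  {"xyz": [-0.07,0,0],"spin": 0,"fingers": 0},
  {"xyz": [0,0,0],"spin": -8,"fingers": 0},
  {"xyz": [0,0,0],"spin": -8,"fingers": 0},
  {"xyz": [0,0,0],"spin": -8,"fingers": 0},
  {"xyz": [0,0,0],"spin": 0,"fingers": 0},
])

```text
clock: 10.62
ee_pos: [564.5, -216.0, 59.7]
eef_rot: [-2.203, 1.57, 2.682]
ft_force: [-0.1, 0.1, -0.5]
gripper_width: 0.4
```

```bash
cat >> h.py <<'E'
def bar():
    """bar end direction (deg, bed frame; 90 = closed, 180 = open) from yellow in wrist view, on plane z=53"""
    i=camera_info("wrist"); w=camera("wrist"); m=cv2.inRange(cv2.cvtColor(w,cv2.COLOR_RGB2HSV),(17,110,60),(32,255,255)); m[:,:]*=1; m[255:]=0
    cs=[q for q in cv2.findContours(m,0,2)[0] if cv2.contourArea(q)>150]
    if not cs: print("no yellow"); return w
    c=max(cs,key=cv2.contourArea)
    P=np.array([tobed(p) for p in ray(i,c[:,0],53)]); d=P-[-15,-70]; r=np.linalg.norm(d,axis=1); f=d[r>np.sort(r)[-8]-8].mean(0)
    print("bar far end rel pivot",f.round(1),"angle",np.degrees(np.arctan2(f[1],f[0])).round(1),"r",r.max().round(1)); return w
E
python3 - <<'E'
from h import *
s,R,h=tool(); print(s["ee_pos"],h,s["ft_force"],s["moment"],s["gripper_width"]); bar()
E
```

```text
[ 564.48657513 -216.04493304   59.7393677 ] 9.865500427865085 [-0.0723449   0.06259253 -0.50080183] [-0.00140881 -0.11343927  0.01755516] 0.40209016699858924
bar far end rel pivot [-1.7 95.9] angle 91.0 r 99.2
```

The fingers close freely at a reported z of 59.7, and they press on something just below it. Together with the wrist picture (blade top visible through the slit), this says the real fingertips sit about 24 mm above the reported TCP, on top of the blade. With the fingers open it is safe to go lower, since they straddle the blade above the base at 22 mm.

Request:
send_rows([
  {"xyz": [0,0,0],"spin": 8,"fingers": 50},
  {"xyz": [0,0,0],"spin": 8,"fingers": 50},
  {"xyz": [0,0,0],"spin": 8,"fingers": 50},
  {"xyz": [0,0,0],"spin": 0,"fingers": 50},
  {"xyz": [0,0,0],"spin": 0,"fingers": 50},
  {"xyz": [0.2,0,0],"spin": 0,"fingers": 50},
  {"xyz": [0.2,0,0],"spin": 0,"fingers": 50},
  {"xyz": [0.2,0,0],"spin": 0,"fingers": 50},
  {"xyz": [0,0,0],"spin": 0,"fingers": 50},
])

```text
clock: 11.8
ee_pos: [564.0, -215.8, 40.9]
eef_rot: [-1.813, 1.569, 2.654]
ft_force: [-1.0, -0.4, 0.4]
gripper_width: 43.7
```

Request:
send_rows([
  {"xyz": [0,0,0],"spin": 0,"fingers": 0},
  {"xyz": [0,0,0],"spin": 0,"fingers": 0},
  {"xyz": [0,0,0],"spin": 0,"fingers": 0},
  {"xyz": [0,0,0],"spin": 0,"fingers": 0},
  {"xyz": [0,0,0],"spin": 0,"fingers": 0},
  {"xyz": [0,0,0],"spin": 0,"fingers": 0},
  {"xyz": [0,0,0],"spin": 0,"fingers": 0},
])

```text
clock: 12.68
ee_pos: [565.7, -216.4, 42.2]
eef_rot: [1.504, 1.569, -0.312]
ft_force: [4.8, -0.4, -3.3]
gripper_width: 11.7
```

Now the opening is 11.7 mm with a contact force, so the blade is gripped. Turning it now.

Request:
send_rows([
  {"xyz": [0,0,0],"spin": -8,"fingers": 0},
  {"xyz": [0,0,0],"spin": -8,"fingers": 0},
  {"xyz": [0,0,0],"spin": -8,"fingers": 0},
  {"xyz": [0,0,0],"spin": -8,"fingers": 0},
  {"xyz": [0,0,0],"spin": -8,"fingers": 0},
  {"xyz": [0,0,0],"spin": -8,"fingers": 0},
  {"xyz": [0,0,0],"spin": -8,"fingers": 0},
  {"xyz": [0,0,0],"spin": -8,"fingers": 0},
  {"xyz": [0,0,0],"spin": -8,"fingers": 0},
  {"xyz": [0,0,0],"spin": -8,"fingers": 0},
  {"xyz": [0,0,0],"spin": -6,"fingers": 0},
  {"xyz": [0,0,0],"spin": 0,"fingers": 0},
])

```text
clock: 14.18
ee_pos: [564.6, -217.0, 42.2]
eef_rot: [-1.411, 1.57, -1.727]
ft_force: [-0.0, -4.3, -0.1]
gripper_width: 11.8
```

Request:
send_rows([
  {"xyz": [0,0,0],"spin": 0,"fingers": 0},
  {"xyz": [0,0,0],"spin": 0,"fingers": 0},
])

```text
clock: 14.42
ee_pos: [564.6, -217.0, 42.2]
eef_rot: [-1.382, 1.57, -1.699]
ft_force: [-0.2, -4.3, -0.1]
gripper_width: 11.6
```

Run:
```python
from h import *
plan([*bed(-15,-70),58]);print(env.read_state()["moment"])
```

```text
t 14.43 pos [ 564.6 -217.    42.2] head 71.85 F [-0.2 -4.3 -0.1] w 11.6 q6 -1.75 | after spin 0.0 shift [-0.527  0.023  0.042]
[-0.94269916  0.02762347  0.01494339]
```

Request:
send_rows([
  {"xyz": [0,0,0],"spin": 0,"fingers": 50},
  {"xyz": [0,0,0],"spin": 0,"fingers": 50},
  {"xyz": [0,0,0],"spin": 0,"fingers": 50},
  {"xyz": [0,0,0],"spin": 0,"fingers": 50},
  {"xyz": [-0.5,0,0],"spin": 0,"fingers": 60},
  {"xyz": [-0.8,0,0],"spin": 0,"fingers": 60},
  {"xyz": [-0.8,0,0],"spin": 0,"fingers": 60},
  {"xyz": [-0.8,0,0],"spin": 0,"fingers": 60},
  {"xyz": [-0.8,0,0],"spin": 0,"fingers": 60},
  {"xyz": [0,0,0],"spin": 0,"fingers": 60},
])

```text
clock: 15.68
ee_pos: [566.6, -217.1, 156.5]
eef_rot: [-0.171, 1.565, -0.486]
ft_force: [1.1, 0.1, -0.1]
gripper_width: 52.2
```

Run:
```python
from h import *
bar()
sc=camera("scene"); m=cv2.inRange(cv2.cvtColor(sc,cv2.COLOR_RGB2HSV),(17,110,60),(32,255,255))
for q in cv2.findContours(m,0,2)[0]:
    if cv2.contourArea(q)>60: print(cv2.boundingRect(q),cv2.contourArea(q))
s,R,h=tool(); plan([582.5,222.5,152],h-39)
```

```text
bar far end rel pivot [-100.9    6.1] angle 176.6 r 102.2
(174, 338, 32, 49) 649.5
(475, 294, 41, 41) 1001.0
(148, 274, 38, 19) 99.0
t 15.78 pos [ 564.7 -216.1  153.1] head 71.94 F [0.4 1.3 0.1] w 52.4 q6 -1.75 | after spin 32.93604330783877 shift [  0.033   9.662 -10.99 ]
```

The keeper is open: bar at 176.6° − 90° ≈ 1.51 rad. Next, the stone.

Request:
send_rows([
  {"xyz": [0,0,0],"spin": 10,"fingers": 65},
  {"xyz": [0,0,0],"spin": 10,"fingers": 65},
  {"xyz": [0,0,0],"spin": 10,"fingers": 65},
  {"xyz": [0,0,0],"spin": 2.9,"fingers": 65},
  {"xyz": [0,0.69,-0.785],"spin": 0,"fingers": 65},
  {"xyz": [0,0.69,-0.785],"spin": 0,"fingers": 65},
  {"xyz": [0,0.69,-0.785],"spin": 0,"fingers": 65},
  {"xyz": [0,0.69,-0.785],"spin": 0,"fingers": 65},
  {"xyz": [0,0.69,-0.785],"spin": 0,"fingers": 65},
  {"xyz": [0,0.69,-0.785],"spin": 0,"fingers": 65},
  {"xyz": [0,0.69,-0.785],"spin": 0,"fingers": 65},
])

```text
clock: 17.15
ee_pos: [572.3, 4.3, 151.2]
eef_rot: [-2.387, 1.568, 3.007]
ft_force: [0.4, 0.1, -0.4]
gripper_width: 56.7
```

Request:
send_rows([
  {"xyz": [0,0.69,-0.785],"spin": 0,"fingers": 65},
  {"xyz": [0,0.69,-0.785],"spin": 0,"fingers": 65},
  {"xyz": [0,0.69,-0.785],"spin": 0,"fingers": 65},
  {"xyz": [0,0.69,-0.785],"spin": 0,"fingers": 65},
  {"xyz": [0,0.69,-0.785],"spin": 0,"fingers": 65},
  {"xyz": [0,0.69,-0.785],"spin": 0,"fingers": 65},
  {"xyz": [0,0.69,-0.785],"spin": 0,"fingers": 65},
  {"xyz": [0,0,0],"spin": 0,"fingers": 65},
  {"xyz": [0,0,0],"spin": 0,"fingers": 65},
])

```text
clock: 18.27
ee_pos: [581.4, 221.8, 151.6]
eef_rot: [-1.815, 1.568, -2.704]
ft_force: [0.2, -0.2, -0.4]
gripper_width: 56.8
```

Run:
```python
from h import *
s,R,h=tool(); plan([582.5,222.5,152]); i=camera_info("wrist")
w=camera("wrist"); cv2.imwrite("pics/w3.png",w[:,:,::-1])
print("pred top ctr",proj(i,[582.5,222.5,70]),"tcp",proj(i,s["ee_pos"]))
g=w.min(2); g[258:]=0
for th in(110,140,170):
    for q in cv2.findContours(np.uint8(g>th)*255,0,2)[0]:
        if cv2.contourArea(q)>300:
            r=cv2.minAreaRect(np.float32(ray(i,q[:,0],70)[:,:2])); print(th,cv2.boundingRect(q),np.round(r[0],1),np.round(r[1],1),round(r[2],1))
```

```text
t 18.27 pos [581.4 221.8 151.6] head 39.06 F [ 0.2 -0.2 -0.4] w 56.8 q6 -0.44 | after spin 0.0 shift [-0.013  0.043  0.005]
pred top ctr [[324.64226186 232.78671226]] tcp [[323.18886414 271.80163989]]
110 (436, 199, 101, 59) [675.9 302.5] [76.  44.9] 39.1
110 (540, 149, 66, 39) [696.1 366.9] [42.7 26.8] 10.1
110 (622, 24, 18, 39) [658.3 449.7] [11.  23.4] 51.6
110 (552, 0, 88, 135) [664.8 439.5] [76.1 61.7] 11.7
110 (429, 0, 148, 82) [588.6 396. ] [94.5 48.6] 39.0
110 (231, 0, 59, 40) [454.6 313.9] [28.9 29.2] 88.5
110 (0, 0, 414, 258) [468.1 217.2] [312.3 175.1] 39.0
140 (438, 200, 99, 58) [676.4 302.5] [74.6 44.2] 39.1
140 (541, 150, 64, 37) [696.  367.9] [40.6 25.7] 13.3
140 (0, 16, 409, 242) [489.3 184.9] [283.  175.3] 17.0
140 (552, 0, 88, 116) [656.5 441.2] [67.6 58.8] 19.4
140 (450, 0, 103, 74) [583.1 400.8] [70.  35.1] 11.3
140 (233, 0, 56, 38) [453.9 314.3] [27.1 27. ] 89.2
170 (300, 211, 43, 41) [579.6 221.7] [31.5 31.1] 39.1
170 (438, 200, 98, 58) [676.3 302.4] [73.3 44.1] 39.1
170 (108, 172, 41, 41) [450.9 155.2] [29.5 28.7] 80.4
170 (554, 0, 73, 79) [636.1 434.8] [14.1 59.7] 9.2
```

View pics/w3.png

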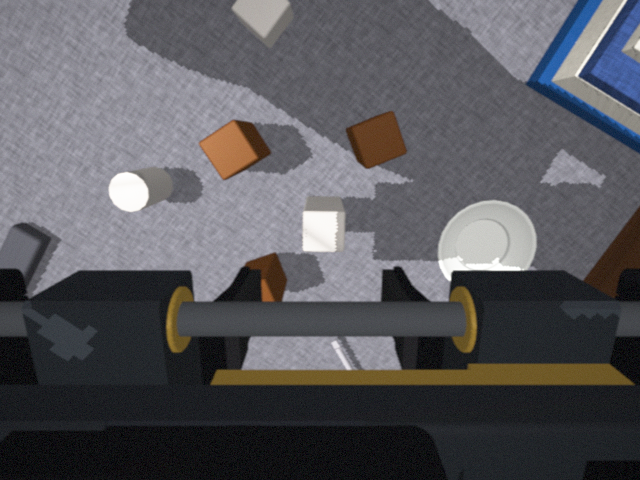

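The picture shows the white tall stone at (322,231) directly between the fingers. The browns at (235,150), (376,140) and (266,278) are clear of them, the round stone is at (130,190) and the dish at (487,240). I'll measure the finger gap in pixels to settle the true tip depth.

Run:
```python
from h import *
for n,wd in(("w3",56.8),("w1",43.7)):
    g=cv2.imread(f"pics/{n}.png").max(2)
    for r in(266,270,274,280,286,292):
        d=np.where(g[r]<70)[0]; L=d[d<322].max() if (d<322).any() else -1; Rr=d[d>322].min() if (d>322).any() else -1
        print(n,r,L,Rr,"gap px",Rr-L,"px/mm",round((Rr-L)/wd,2))
s,R,h=tool(); i=camera_info("wrist")
for x in(0,-12,-24): 
    a=proj(i,[s["ee_pos"]+R@[x,y,z] for z in(-9.5,0) for y in(-28.4,28.4)]); print(x,a.round(0).tolist())
```

```text
w3 266 280 594 gap px 314 px/mm 5.53
w3 270 282 383 gap px 101 px/mm 1.78
w3 274 284 383 gap px 99 px/mm 1.74
w3 280 285 383 gap px 98 px/mm 1.73
w3 286 284 382 gap px 98 px/mm 1.73
w3 292 282 382 gap px 100 px/mm 1.76
w1 266 -1 -1 gap px 0 px/mm 0.0
w1 270 273 369 gap px 96 px/mm 2.2
w1 274 273 369 gap px 96 px/mm 2.2
w1 280 273 369 gap px 96 px/mm 2.2
w1 286 274 368 gap px 94 px/mm 2.15
w1 292 274 368 gap px 94 px/mm 2.15
0 [[270.0, 255.0], [376.0, 255.0], [271.0, 272.0], [376.0, 272.0]]
-12 [[267.0, 263.0], [380.0, 263.0], [268.0, 280.0], [379.0, 280.0]]
-24 [[263.0, 271.0], [384.0, 271.0], [264.0, 290.0], [383.0, 290.0]]
```

The right finger edge at (383,271) matches a tip 24 mm above the reported TCP (predicted (384,271)). I'll use a real tip of reported + 24 mm and descend to a reported z of about 0, which puts the pads near 43 mm up on the stone.

Request:
send_rows([
  {"xyz": [0.6,0,0],"spin": 0,"fingers": 65},
  {"xyz": [0.6,0,0],"spin": 0,"fingers": 65},
  {"xyz": [0.6,0,0],"spin": 0,"fingers": 65},
  {"xyz": [0.6,0,0],"spin": 0,"fingers": 65},
  {"xyz": [0.6,0,0],"spin": 0,"fingers": 65},
  {"xyz": [0.6,0,0],"spin": 0,"fingers": 65},
  {"xyz": [0.5,0,0],"spin": 0,"fingers": 65},
  {"xyz": [0.5,0,0],"spin": 0,"fingers": 65},
  {"xyz": [0.4,0,0],"spin": 0,"fingers": 65},
  {"xyz": [0,0,0],"spin": 0,"fingers": 65},
])

```text
clock: 19.58
ee_pos: [581.2, 222.2, 1.6]
eef_rot: [-2.019, 1.569, -2.909]
ft_force: [-0.7, -0.2, 0.1]
gripper_width: 56.5
```

Request:
send_rows([
  {"xyz": [0,0,0],"spin": 0,"fingers": 20},
  {"xyz": [0,0,0],"spin": 0,"fingers": 20},
  {"xyz": [0,0,0],"spin": 0,"fingers": 20},
  {"xyz": [0,0,0],"spin": 0,"fingers": 20},
  {"xyz": [0,0,0],"spin": 0,"fingers": 20},
  {"xyz": [0,0,0],"spin": 0,"fingers": 20},
])

```text
clock: 20.32
ee_pos: [582.6, 222.6, 3.5]
eef_rot: [1.15, 1.57, 0.26]
ft_force: [-0.1, 0.1, 4.4]
gripper_width: 31.5
```

The stone is gripped at 31.5 mm. I'll lift it clear, above the brown at (578,144), and turn to bed heading.

Request:
send_rows([
  {"xyz": [-0.3,0,0],"spin": 0,"fingers": 20},
  {"xyz": [-0.6,0,0],"spin": 0,"fingers": 20},
  {"xyz": [-0.6,0,0],"spin": 0,"fingers": 20},
  {"xyz": [-0.6,0,0],"spin": 0,"fingers": 20},
  {"xyz": [-0.6,0,0],"spin": 0,"fingers": 20},
  {"xyz": [-0.6,0,0],"spin": 0,"fingers": 20},
  {"xyz": [-0.4,0,0],"spin": 0,"fingers": 20},
  {"xyz": [0,0,0],"spin": -9,"fingers": 20},
  {"xyz": [0,0,0],"spin": -9,"fingers": 20},
  {"xyz": [0,0,0],"spin": -9,"fingers": 20},
  {"xyz": [0,0,0],"spin": -9.8,"fingers": 20},
  {"xyz": [0,0,0],"spin": 0,"fingers": 20},
])

```text
clock: 21.82
ee_pos: [582.0, 222.4, 113.9]
eef_rot: [-2.659, 1.57, -2.908]
ft_force: [-0.1, -0.2, -2.3]
gripper_width: 32.1
```

Run:
```python
from h import *
plan([*bed(-35,0),113])
```

```text
t 21.82 pos [582.  222.4 113.9] head 75.75 F [-0.1 -0.2 -2.3] w 32.1 q6 -1.08 | after spin 0.0 shift [  0.033 -11.987   2.413]
```

Request:
send_rows([
  {"xyz": [0,-0.75,0.151],"spin": 0,"fingers": 20},
  {"xyz": [0,-0.75,0.151],"spin": 0,"fingers": 20},
  {"xyz": [0,-0.75,0.151],"spin": 0,"fingers": 20},
  {"xyz": [0,-0.75,0.151],"spin": 0,"fingers": 20},
  {"xyz": [0,-0.75,0.151],"spin": 0,"fingers": 20},
  {"xyz": [0,-0.75,0.151],"spin": 0,"fingers": 20},
  {"xyz": [0,-0.75,0.151],"spin": 0,"fingers": 20},
  {"xyz": [0,-0.75,0.151],"spin": 0,"fingers": 20},
  {"xyz": [0,-0.75,0.151],"spin": 0,"fingers": 20},
  {"xyz": [0,-0.75,0.151],"spin": 0,"fingers": 20},
  {"xyz": [0,-0.75,0.151],"spin": 0,"fingers": 20},
  {"xyz": [0,-0.75,0.151],"spin": 0,"fingers": 20},
])

```text
clock: 23.32
ee_pos: [568.1, -54.9, 114.0]
eef_rot: [-1.631, 1.571, -1.881]
ft_force: [0.1, -0.3, -1.9]
gripper_width: 32.1
```

Request:
send_rows([
  {"xyz": [0,-0.75,0.151],"spin": 0,"fingers": 20},
  {"xyz": [0,-0.75,0.151],"spin": 0,"fingers": 20},
  {"xyz": [0,-0.75,0.151],"spin": 0,"fingers": 20},
  {"xyz": [0,-0.75,0.151],"spin": 0,"fingers": 20},
  {"xyz": [0,0,0],"spin": 0,"fingers": 20},
  {"xyz": [0,0,0],"spin": 0,"fingers": 20},
])

```text
clock: 24.08
ee_pos: [563.8, -144.7, 113.9]
eef_rot: [2.246, 1.57, 1.997]
ft_force: [-0.3, 0.5, -1.9]
gripper_width: 31.9
```

Run:
```python
from h import *
s,R,h=tool(); plan([*bed(-35,0),27]); print(tobed(s["ee_pos"]))
i=camera_info("wrist"); w=camera("wrist"); cv2.imwrite("pics/w4.png",w[:,:,::-1])
print("jaw top corners pred",proj(i,[[*bed(18,-27),71],[*bed(18,27),71],[*bed(36,-27),71],[*bed(36,27),71]]).round(),"blade",proj(i,[*bed(-15,-70),84]).round())
t=camera("top"); it=camera_info("top"); cv2.imwrite("pics/top2.png",t[:,:,::-1])
```

```text
t 24.07 pos [ 563.8 -144.7  113.9] head 75.73 F [-0.3  0.5 -1.9] w 31.9 q6 -1.71 | after spin 0.0 shift [ 2.897  0.02  -0.01 ]
[-34.67179022  -0.64631285]
jaw top corners pred [[283. 322.]
 [362. 321.]
 [284. 345.]
 [361. 345.]] blade [[212. 285.]]
```

Request:
send_rows([
  {"xyz": [0.5,0,0],"spin": 0,"fingers": 20},
  {"xyz": [0.5,0,0],"spin": 0,"fingers": 20},
  {"xyz": [0.5,0,0],"spin": 0,"fingers": 20},
  {"xyz": [0.5,0,0],"spin": 0,"fingers": 20},
  {"xyz": [0.4,0,0],"spin": 0,"fingers": 20},
  {"xyz": [0.2,0,0],"spin": 0,"fingers": 20},
  {"xyz": [0.1,0,0],"spin": 0,"fingers": 20},
  {"xyz": [0.1,0,0],"spin": 0,"fingers": 20},
  {"xyz": [0.07,0,0],"spin": 0,"fingers": 20},
  {"xyz": [0,0,0],"spin": 0,"fingers": 20},
  {"xyz": [0,0,0],"spin": 0,"fingers": 20},
])

```text
clock: 25.55
ee_pos: [564.5, -144.4, 28.1]
eef_rot: [-0.116, 1.57, -0.363]
ft_force: [-0.1, -0.5, -1.5]
gripper_width: 31.3
```

Request:
send_rows([
  {"xyz": [0.05,0,0],"spin": 0,"fingers": 20},
  {"xyz": [0,0,0],"spin": 0,"fingers": 20},
  {"xyz": [0,0,0],"spin": 0,"fingers": 20},
])

```text
clock: 25.92
ee_pos: [564.4, -144.3, 26.3]
eef_rot: [2.691, 1.571, 2.443]
ft_force: [-0.3, 0.3, -2.7]
gripper_width: 31.7
```

Request:
send_rows([
  {"xyz": [0.05,0,0],"spin": 0,"fingers": 20},
  {"xyz": [0,0,0],"spin": 0,"fingers": 20},
  {"xyz": [0,0,0],"spin": 0,"fingers": 20},
])

```text
clock: 26.3
ee_pos: [564.6, -144.5, 25.5]
eef_rot: [-0.216, 1.57, -0.463]
ft_force: [-2.7, 1.3, 4.4]
gripper_width: 31.7
```

Contact with the bed (Fz jumped by 6 N). I'll ease up half a millimetre and slide towards the jaw.

Request:
send_rows([
  {"xyz": [-0.015,0,0],"spin": 0,"fingers": 20},
  {"xyz": [0,0,0.25],"spin": 0,"fingers": 20},
  {"xyz": [0,0,0.25],"spin": 0,"fingers": 20},
  {"xyz": [0,0,0.25],"spin": 0,"fingers": 20},
  {"xyz": [0,0,0.2],"spin": 0,"fingers": 20},
  {"xyz": [0,0,0],"spin": 0,"fingers": 20},
  {"xyz": [0,0,0],"spin": 0,"fingers": 20},
])

```text
clock: 27.18
ee_pos: [592.6, -151.6, 25.5]
eef_rot: [-0.128, 1.569, -0.375]
ft_force: [0.9, -0.3, 2.9]
gripper_width: 31.5
```

```bash
cat >> h.py <<'E'
def rep():
    s,R,h=tool(); u=np.array([np.cos(BA),np.sin(BA)]); F=s["ft_force"]; M=s["moment"]
    print("t",round(s["clock"],2),"bed xy",tobed(s["ee_pos"]).round(1),"z",s["ee_pos"][2].round(1),"head",h.round(2),"Fx_bed",(F[:2]@u).round(1),"Fy_bed",(F[:2]@[-u[1],u[0]]).round(1),"Fz",F[2].round(1),"M",M.round(2),"w",round(s["gripper_width"],1))
E
python3 -c "
from h import *
rep(); cv2.imwrite('pics/top3.png',camera('top')[:,:,::-1]); cv2.imwrite('pics/scene3.png',camera('scene')[:,:,::-1])
o=np.zeros((420,800,3),np.uint8)
o[:,:400]=cv2.resize(cv2.imread('pics/top3.png')[130:270,350:483],(400,420),interpolation=cv2.INTER_CUBIC); o[:,400:]=cv2.resize(cv2.imread('pics/scene3.png')[265:475,145:345],(400,420),interpolation=cv2.INTER_CUBIC); cv2.imwrite('pics/crop7.png',o)"
```

```text
t 27.18 bed xy [-5.  -0.4] z 25.5 head 75.84 Fx_bed 0.9 Fy_bed -0.1 Fz 2.9 M [ 0.03 -0.41  0.  ] w 31.5
```

View pics/crop7.png

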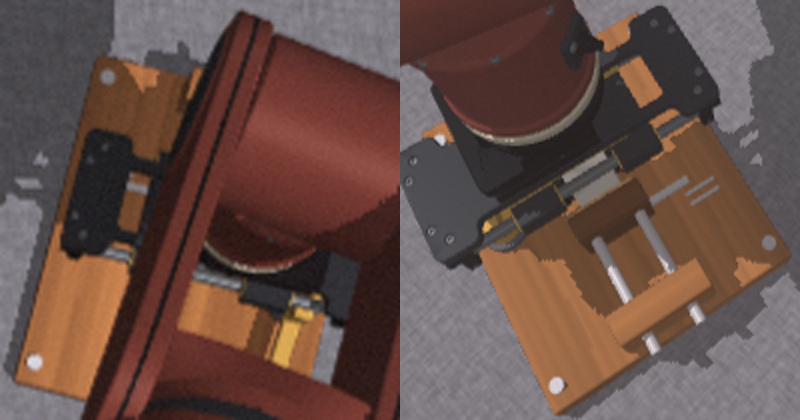

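The scene view shows the stone just in front of the jaw, with the pointer and both ribs visible, and the keeper open in the top view. Now I'll push in small steps, watching the force.

Request:
send_rows([
  {"xyz": [0,0,0.06],"spin": 0,"fingers": 20},
  {"xyz": [0,0,0.06],"spin": 0,"fingers": 20},
  {"xyz": [0,0,0.06],"spin": 0,"fingers": 20},
  {"xyz": [0,0,0.06],"spin": 0,"fingers": 20},
  {"xyz": [0,0,0],"spin": 0,"fingers": 20},
  {"xyz": [0,0,0],"spin": 0,"fingers": 20},
])

```text
clock: 28.02
ee_pos: [597.8, -152.7, 25.5]
eef_rot: [3.11, 1.568, 2.863]
ft_force: [-4.5, 2.2, 7.4]
gripper_width: 31.8
```

```bash
python3 -c "
from h import *
rep()"
```

```text
t 28.02 bed xy [ 0.3 -0.2] z 25.5 head 75.85 Fx_bed -4.9 Fy_bed 1.0 Fz 7.4 M [ 0.31  0.77 -0.  ] w 31.8
```

Request:
send_rows([
  {"xyz": [0,0,0.05],"spin": 0,"fingers": 20},
  {"xyz": [0,0,0.05],"spin": 0,"fingers": 20},
  {"xyz": [0,0,0],"spin": 0,"fingers": 20},
  {"xyz": [0,0,0],"spin": 0,"fingers": 20},
])

```text
clock: 28.52
ee_pos: [600.1, -153.3, 25.5]
eef_rot: [3.116, 1.567, 2.869]
ft_force: [-8.2, 1.3, 8.9]
gripper_width: 31.4
```

```bash
python3 -c "
from h import *
rep()"
```

```text
t 28.52 bed xy [ 2.6 -0.2] z 25.5 head 75.85 Fx_bed -8.3 Fy_bed -0.8 Fz 8.9 M [0.41 1.13 0.02] w 31.4
```

Request:
send_rows([
  {"xyz": [0,0,0.05],"spin": 0,"fingers": 20},
  {"xyz": [0,0,0.05],"spin": 0,"fingers": 20},
  {"xyz": [0,0,0],"spin": 0,"fingers": 20},
  {"xyz": [0,0,0],"spin": 0,"fingers": 20},
])

```text
clock: 29.02
ee_pos: [602.3, -153.9, 25.5]
eef_rot: [3.12, 1.565, 2.874]
ft_force: [-9.1, 2.4, 11.4]
gripper_width: 31.5
```

```bash
python3 -c "
from h import *
rep()"
```

```text
t 29.02 bed xy [ 4.9 -0.2] z 25.5 head 75.86 Fx_bed -9.4 Fy_bed 0.1 Fz 11.4 M [ 0.47  1.62 -0.01] w 31.5
```

```bash
cat >> h.py <<'E'
def jaw(save=None):
    """jaw travel by matching the jaw's top patch at rest (scene3) along the bed's x in the scene view"""
    i=camera_info("scene"); a=cv2.imread("pics/scene3.png"); b=camera("scene")[:,:,::-1].copy()
    if save: cv2.imwrite(save,b)
    out=[]
    for (x,y,z,hw) in ((36,-22,71,7),(36,22,71,7),(27,44,60,7)):
        p=proj(i,[*bed(x,y),z])[0]; q=proj(i,[*bed(x+12,y),z])[0]; k=(q-p)/12; best=[]
        ds=np.arange(-2,22,.25); A=cv2.getRectSubPix(a,(2*hw+1,2*hw+1),tuple(map(float,p))).astype(float)
        for d in ds: best.append(np.corrcoef(A.ravel(),cv2.getRectSubPix(b,(2*hw+1,2*hw+1),tuple(map(float,p+k*d))).astype(float).ravel())[0,1])
        j=int(np.argmax(best)); out.append((ds[j],round(best[j],2)))
    print("jaw travel from patches",out)
E
python3 -c "
from h import *
rep(); jaw('pics/scene4.png')"
```

```text
t 29.02 bed xy [ 4.9 -0.2] z 25.5 head 75.86 Fx_bed -9.4 Fy_bed 0.1 Fz 11.4 M [ 0.47  1.62 -0.01] w 31.5
jaw travel from patches [(np.float64(3.75), np.float64(1.0)), (np.float64(3.75), np.float64(1.0)), (np.float64(4.25), np.float64(0.89))]
```

Request:
send_rows([
  {"xyz": [-0.02,0,0.05],"spin": 0,"fingers": 20},
  {"xyz": [0,0,0.05],"spin": 0,"fingers": 20},
  {"xyz": [0,0,0],"spin": 0,"fingers": 20},
  {"xyz": [0,0,0],"spin": 0,"fingers": 20},
])

```text
clock: 29.58
ee_pos: [604.5, -154.4, 25.6]
eef_rot: [3.121, 1.564, 2.874]
ft_force: [-10.4, 2.5, 9.1]
gripper_width: 31.7
```

```bash
python3 -c "
from h import *
rep(); jaw('pics/scene5.png')"
```

```text
t 29.57 bed xy [ 7.2 -0.2] z 25.6 head 75.86 Fx_bed -10.7 Fy_bed -0.1 Fz 9.1 M [0.48 1.77 0.07] w 31.7
jaw travel from patches [(np.float64(6.0), np.float64(1.0)), (np.float64(5.75), np.float64(1.0)), (np.float64(6.5), np.float64(0.87))]
```

The jaw is at about 6 mm, from two sharp patch matches. About 6 mm to go.

Request:
send_rows([
  {"xyz": [-0.02,0,0.05],"spin": 0,"fingers": 20},
  {"xyz": [0,0,0.05],"spin": 0,"fingers": 20},
  {"xyz": [-0.02,0,0.05],"spin": 0,"fingers": 20},
  {"xyz": [0,0,0.05],"spin": 0,"fingers": 20},
  {"xyz": [0,0,0],"spin": 0,"fingers": 20},
  {"xyz": [0,0,0],"spin": 0,"fingers": 20},
])

```text
clock: 30.38
ee_pos: [608.8, -155.5, 25.7]
eef_rot: [3.119, 1.56, 2.872]
ft_force: [-12.7, 2.6, 7.5]
gripper_width: 31.8
```

```bash
python3 -c "
from h import *
rep(); jaw('pics/scene6.png')"
```

```text
t 30.38 bed xy [11.6 -0.2] z 25.7 head 75.86 Fx_bed -13.0 Fy_bed -0.6 Fz 7.5 M [0.53 2.03 0.04] w 31.8
jaw travel from patches [(np.float64(10.5), np.float64(1.0)), (np.float64(10.25), np.float64(1.0)), (np.float64(11.0), np.float64(0.84))]
```

Request:
send_rows([
  {"xyz": [-0.01,0,0.03],"spin": 0,"fingers": 20},
  {"xyz": [0,0,0.03],"spin": 0,"fingers": 20},
  {"xyz": [0,0,0],"spin": 0,"fingers": 20},
  {"xyz": [0,0,0],"spin": 0,"fingers": 20},
  {"xyz": [0,0,0],"spin": 0,"fingers": 20},
  {"xyz": [0,0,0],"spin": 0,"fingers": 20},
])

```text
clock: 31.18
ee_pos: [610.0, -155.8, 25.7]
eef_rot: [3.119, 1.559, 2.872]
ft_force: [-14.0, 2.6, 8.9]
gripper_width: 31.8
```

```bash
python3 -c "
from h import *
rep(); jaw('pics/scene7.png')
cv2.imwrite('pics/crop8.png',cv2.resize(cv2.imread('pics/scene7.png')[300:440,200:340],(600,600),interpolation=cv2.INTER_CUBIC))"
```

```text
t 31.18 bed xy [12.8 -0.2] z 25.7 head 75.86 Fx_bed -14.2 Fy_bed -0.9 Fz 8.9 M [0.53 2.26 0.09] w 31.8
jaw travel from patches [(np.float64(11.5), np.float64(0.99)), (np.float64(11.5), np.float64(1.0)), (np.float64(12.25), np.float64(0.83))]
```

View pics/crop8.png

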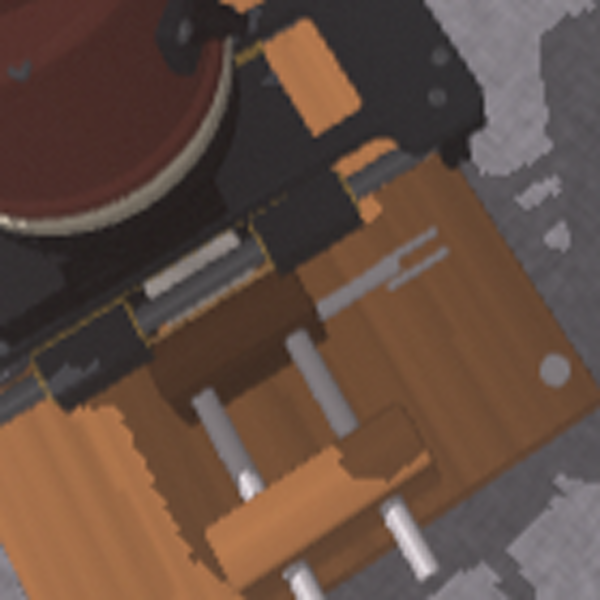

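The pointer tip at (400,265) lies between the two ribs, and the stone's top edge runs parallel to the jaw. I'll hold steady.

Request:
send_rows([
  {"xyz": [0,0,0],"spin": 0,"fingers": 20},
  {"xyz": [0,0,0],"spin": 0,"fingers": 20},
  {"xyz": [0,0,0],"spin": 0,"fingers": 20},
  {"xyz": [0,0,0],"spin": 0,"fingers": 20},
  {"xyz": [0,0,0],"spin": 0,"fingers": 20},
  {"xyz": [0,0,0],"spin": 0,"fingers": 20},
  {"xyz": [0,0,0],"spin": 0,"fingers": 20},
  {"xyz": [0,0,0],"spin": 0,"fingers": 20},
  {"xyz": [0,0,0],"spin": 0,"fingers": 20},
  {"xyz": [0,0,0],"spin": 0,"fingers": 20},
  {"xyz": [0,0,0],"spin": 0,"fingers": 20},
  {"xyz": [0,0,0],"spin": 0,"fingers": 20},
])

```text
clock: 32.72
ee_pos: [610.0, -155.8, 25.7]
eef_rot: [3.12, 1.559, 2.873]
ft_force: [-14.6, 0.7, 8.8]
gripper_width: 31.7
```

Request:
send_rows([
  {"xyz": [0,0,0],"spin": 0,"fingers": 20},
  {"xyz": [0,0,0],"spin": 0,"fingers": 20},
  {"xyz": [0,0,0],"spin": 0,"fingers": 20},
  {"xyz": [0,0,0],"spin": 0,"fingers": 20},
  {"xyz": [0,0,0],"spin": 0,"fingers": 20},
  {"xyz": [0,0,0],"spin": 0,"fingers": 20},
  {"xyz": [0,0,0],"spin": 0,"fingers": 20},
  {"xyz": [0,0,0],"spin": 0,"fingers": 20},
  {"xyz": [0,0,0],"spin": 0,"fingers": 20},
  {"xyz": [0,0,0],"spin": 0,"fingers": 20},
  {"xyz": [0,0,0],"spin": 0,"fingers": 20},
  {"xyz": [0,0,0],"spin": 0,"fingers": 20},
])

```text
clock: 34.22
ee_pos: [610.0, -155.8, 25.6]
eef_rot: [3.122, 1.559, 2.875]
ft_force: [-15.1, 2.2, 8.2]
gripper_width: 31.7
```

```bash
python3 -c "
from h import *
rep(); jaw()
# stone tilt: vertical edges of the white stone in the wrist view, if seen; keeper from wrist view
bar(); s,R,h=tool(); print('tool tilt',np.arccos(-R[2,0]).round(3))
i=camera_info('wrist'); print('pred open bar end in wrist',proj(i,[*bed(-115,-70),53]).round())"
```

```text
t 34.23 bed xy [12.8 -0.2] z 25.6 head 75.87 Fx_bed -15.2 Fy_bed -1.6 Fz 8.2 M [0.46 2.24 0.08] w 31.7
jaw travel from patches [(np.float64(11.5), np.float64(0.99)), (np.float64(11.5), np.float64(1.0)), (np.float64(12.25), np.float64(0.83))]
bar far end rel pivot [-88.1   9.5] angle 173.8 r 95.5
tool tilt 0.012
pred open bar end in wrist [[139. -16.]]
```

The numbers fit together: spring force 9.6 N at 11.5 mm, plus bed friction of about 0.47 × 10 N, gives the measured 14–15 N. The arm is steady, so I'm handing in while still holding.

```bash
python3 -c "
from h import *
print(job_done()); rep()"
```

```text
the job is handed in; nothing more can be done
None
the job is handed in; nothing more can be done
```

I turned the keeper open and stood the tall white stone on the bed. I pushed it against the jaw and handed the job in while still gripping and pushing, at about 34 s. No verdict came back.

**Last checks:**

| Check | Reading |
|---|---|
| Keeper | open: about 1.51 rad after release, about 1.46 rad in a partly cropped view at the end |
| Jaw travel | 11.5 mm from two sharp image patches; the weaker pointer patch read 12.25 mm |
| Pointer | between the two ribs in the last picture |
| Stone position | about 0.2 mm off the centre line (from the tool), turned less than 0.1° from square |
| Tool tilt | 0.012 rad |
| Steadiness | pose unchanged over 3 s of holding |

**What disagreed or went wrong:**
- **First keeper attempt:** the fingers closed on nothing. The real fingertips end about 24 mm above the reported TCP. I confirmed this from the wrist pictures and allowed for it from then on.
- **Push force:** the wrist read 14–15 N along the push, more than the spring force of about 9.6 N. The rest fits the stone's friction on the bed, but I did not measure the force on the jaw separately.
- **Not checked:** I inferred that the stone itself is upright from the tool's tilt and its contact with the jaw. I also took no final picture of the other objects; the gripper passed well above them.

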